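Free the ratchet stop of a canister rail and push it back

ROBOT

A 6-joint arm with a two-finger parallel gripper is mounted at the origin on a cart in front of the work surface, level with it; the furniture and walls round the work are solid. World frame = base frame: x ahead of the robot, y to its left, z up, the work surface at z = 0. Lengths are in m, angles in rad, forces in N, time in s.
With the tool pointing down it reaches from about 0.325 to 0.75 m from the base axis. Payload 7.6 kg.
Tool frame: the origin (TCP) lies at the very end of the fingers, on their centre line; the grasp point (between the pads) lies 19 mm behind it; z points along the fingers, y is the direction in which the jaws open and shut (so a half turn about z gives the same grasp; the last joint's range is limited). The gripper opens to 85 mm and grips with 20 to 120 N. Pads are 22 mm wide; open, the fingers measure 114 mm over their backs; the gripper's body (76 mm by 85 mm) begins 54 mm behind the grasp point. The pads swing forward as they close: fully open they stand 13 mm farther back than shut.
Start: joints at [-1.222, 0.052, 1.401, -0, 1.689, -0.07], TCP at [0.214, -0.48, 0.231] pointing down, gripper open.
Joint ranges: [-2.9, 2.9], [-0.91, 2.17], [0.12, 2.37], [-1.06, 4.2], [0.26, 2.73], [-2.93, 2.93]. Speed limits (rad/s): [2.57, 2.57, 3.01, 3.14, 3.14, 3.14].

INTERFACE

Orientations are given as a unit quaternion [x, y, z, w].
In Python, from cell import robot gives the robot as it stands.
- The arm moves only by the tool jog_arm, never from a script. Its argument "commands" is a list that holds one entry, the list of rows, each a list of 4 numbers: the shift along the tool's x, y, z in m, then the turn about the tool's z in degrees. A call has 1 to 20 rows; each row is the pose to reach, as a shift and turn from the pose commanded when the call began, along the tool's axes at that moment; what a row does not reach only later rows make up. A row lasts 1/12 s, in which the tool goes at most 41.7 mm and 7.16 degrees, less where a joint would pass 70% of its speed; a pose out of reach is approached as far as the arm can. A call with a gripper value outside its range is refused whole. "grip" is the gripper's target within -1 to 1 (fully open at 1, half-way at 0, shut at -1), set as the call begins (left out, the last holds). The fingers move at their own pace and stop on an object; "newtons" is the grip in N (left out, the last holds). Time passes only in rows, so rows that repeat a pose let the fingers close. It gives the time, the measured TCP pose, the force and the opening at its end, in the units of the state.
- robot.read_state(): the state, without advancing time (a new reading comes with each control period).
- robot.camera(name): name is "scene" or "top"; returns a dict with "frame" (400x640x3 uint8, red, green, blue), "range_z" (400x640 float32, m along the optical axis (not along the pixel's ray), 0 where there is no reading), "camera_matrix" (3x3 intrinsics, pixels), "R" (3x3) and "t" (3): a world point X has camera coordinates R X + t. Camera axes: x right, y down, z forward; pixel columns grow to the right and rows downward; lengths in m; the calibration is good to about 2 mm. A picture is of the moment at which its call begins.
- robot.hand_in(): hands the job in, once; it reports no verdict.
The state is a dict: "time": time; "joint_pos": joint angles; "joint_velocities": joint speeds; "joint_efforts": joint torques, N m; "tool_pos": TCP position; "ee_rot": TCP orientation; "force": force on the tool from outside, world axes, zero at the start; "torque": the same for the moment, N m; "width": opening from 0.0 (shut) to 1.0 (fully open).
Only numpy, scipy, OpenCV 4.12 (cv2) and the standard library are available. Lean on these libraries where they do the work, as an engineer would, in place of code of your own. Each camera call takes 0.05 s, during which the arm holds its last target. There are 200 camera calls.

TASK

Make room beside the tea canister on its rail: press down the release tab on top of the sliding stop and, keeping it pressed, push the stop back along the bar, away from the canister, until it is right up against the end block, without forcing it; then let the tab spring back up. Use only the fingertips: leave the canister standing where it is on the rail, lift nothing, and do not disturb the mug or the glass.

Things in the scene. Friction and masses are not known exactly. Their poses are not given: they have to be found in the camera images.
- rail: Canister rail, fixed: wooden board 80 x 240 mm, 12 mm thick, end wall (60 mm high) at its -y end, low end block (34 mm) at its +y end; a steel bar, toothed underneath, runs along its -x side 22 to 34 mm up. Overall 103 (x) by 240 mm (y). Origin: middle of the footprint, on the worktop. The stop opens along the rail's +y, away from the canister at the -y end.
- stop (a joint): Sliding stop along the bar (m): 0 nearest the canister, 0.080 solidly against the end block. Grey metal carriage 60 mm long (y), 98 mm wide, 60 mm high; at its +y end an upstand 68 mm wide, 14 mm thick rises to 92 mm. The ratchet (6 mm pitch) blocks motion to larger values unless the tab is pressed over about 4.5 mm; then it slides with about 2 N.
- release (a joint): How far the release tab is pressed down (m): 0 up, 0.010 fully down; untouched it reads 0 to 0.0045, depending on where the pawl meets the teeth. Spring: about 1.5 N at 0, 4 N at 0.0055, 6 N at 0.010, then a hard end. Springs up when let go.
- release_top (a point): Centre of the top of the release tab, a grey ribbed block 36 mm (x) by 34 mm (y) on the stop; 75 mm above the worktop when up, 65 mm when fully pressed. Moves with the tab; axes as the rail's (+y opens). The upstand's face stands 20 mm from it in +y and rises 17 mm above the unpressed tab: a fingertip on the tab can push the stop by it.
- stop_upstand (a point): Point in the middle of the upstand's face that looks at the tab, 84 mm above the worktop; moves with the stop.
- end_block (a point): Middle of the top edge of the end block's face that meets the stop, 34 mm above the worktop; the point is fixed to the rail.
- canister: White lidded tea canister, 70 mm diameter, 105 mm high, loose, standing on the rail's board (12 mm up) next to the end wall. Origin: centre of its underside, z up.
- mug: Green mug, 86 mm across, 118 mm with its handle, 96 mm high, loose bystander. Origin: centre of the underside.
- glass: Clear tumbler, 79 mm diameter, 90 mm high, loose bystander. Origin: centre of the underside.

How it is judged:
By the outcome, as a careful person would: the job done as asked, in the order asked, and still so for the second after the job is handed in, with the robot touching nothing.
It also fails if it takes over 35 s, if anything falls off the work surface, if the arm or the gripper's body presses on something with over 40 N, if the wrist force passes 120 N, or if a joint passes its speed limit or range.

## Working session

There is one attempt and no reset: what is moved stays moved. The work goes in short steps, Python scripts to look and compute and a tool call to move; the robot and the scene stay as the last step left them, time stands still between calls to the robot, and variables do not carry over. Pictures are saved under pics/ and viewed, about 8 in all and at most 12, crops included, and the job is handed in when it is done.

Besides the shell and the picture viewer there is one more tool, called after "Request:" as name([rows], argument=value, ...), one row to a line, values as JSON. jog_arm: Moves the arm, as the interface text tells. Its arguments: {"type":"object","properties":{"commands":{"type":"array","items":{"type":"array","items":{"type":"array","items":{"type":"number"}}}},"grip":{"type":"number"},"newtons":{"type":"number"}},"required":["commands"]}

```bash
mkdir -p pics; cat > h.py <<'E'
from cell import robot
import numpy as np, cv2
def pts(c):
    z=c["range_z"];K=c["camera_matrix"];v,u=np.mgrid[:z.shape[0],:z.shape[1]]
    P=np.stack([(u-K[0,2])/K[0,0]*z,(v-K[1,2])/K[1,1]*z,z],-1)
    W=(P-c["t"])@c["R"]; W[z<=0]=np.nan
    return W
def save(n,f): cv2.imwrite(f"pics/{n}.png",cv2.cvtColor(f,cv2.COLOR_RGB2BGR))
E
python3 - <<'E'
from h import *
np.set_printoptions(precision=4,suppress=True)
for n in("scene","top"):
    c=robot.camera(n); save(n+"0",c["frame"]); np.savez(n+"0.npz",**c)
    print(n,-c["R"].T@c["t"],c["R"][2])
print(robot.read_state())
E
```

```text
scene [0.4345 0.9661 1.0036] [ 0.1139 -0.7172 -0.6874]
top [ 0.3901 -0.0262  1.1639] [ 0.1712 -0.004  -0.9852]
{'time': 0.1, 'joint_pos': array([-1.2223,  0.0528,  1.4016,  0.    ,  1.6886, -0.0703]), 'joint_velocities': array([ 0.0008, -0.0015, -0.0023, -0.0007,  0.0007, -0.    ]), 'joint_efforts': array([  0.0016, -38.2583, -36.0985,  -0.0001,   0.0048,   0.    ]), 'tool_pos': array([ 0.2134, -0.4794,  0.2305]), 'ee_rot': array([ 0.9782,  0.2078, -0.0001, -0.0007]), 'force': array([-0.654 ,  0.6901, -0.378 ]), 'torque': array([ 0.0371,  0.0015, -0.0312]), 'width': 1.0015728420337973}
```

View pics/scene0.png

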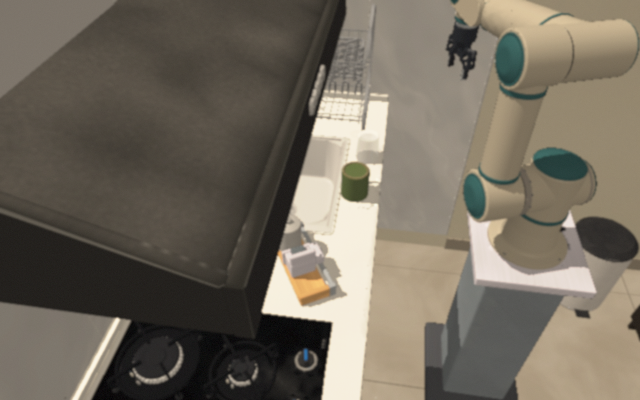

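View pics/top0.png

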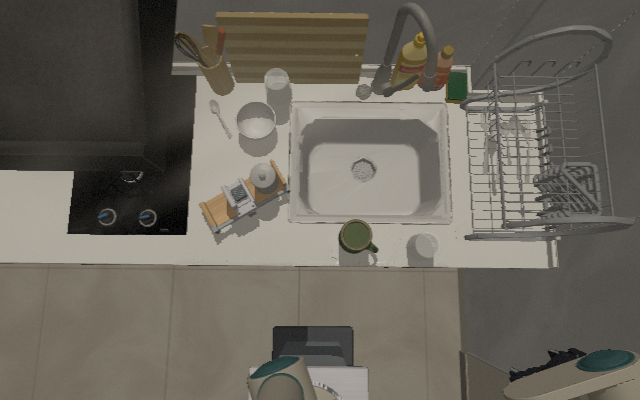

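The scene view shows the rail at about (305,272), with the mug at (355,180) and the glass at (368,145). In the top view the stop is at about (240,197), the canister at (263,176) and the rail's free end at (213,215). The mug is at (356,237) and the hood is at the far left.

```bash
python3 - <<'E'
from h import *
np.set_printoptions(precision=4,suppress=True)
for n,(u0,u1,v0,v1) in (("top",(190,300,150,245)),("scene",(260,350,200,315))):
    c=dict(np.load(n+"0.npz")); W=pts(c); f=c["frame"]
    hsv=cv2.cvtColor(f,cv2.COLOR_RGB2HSV)
    sl=np.s_[v0:v1,u0:u1]; w=W[sl].reshape(-1,3); h=hsv[sl].reshape(-1,3)
    def st(name,m):
        p=w[m]; 
        if len(p)<4: print(n,name,len(p)); return
        r=cv2.minAreaRect(p[:,:2].astype(np.float32)*1000)
        print(n,name,len(p),np.median(p,0),p.mean(0),r)
    wood=(h[:,1]>110)&(h[:,0]<25)&(h[:,2]>90)
    st("wood",wood&(w[:,2]<.04)&(w[:,2]>0))
    st("worktop",np.abs(w[:,2])<.006)
    st("upst",(w[:,2]>.083)&(w[:,2]<.098))
    st("lid",(w[:,2]>.105)&(w[:,2]<.14))
    st("tab",(w[:,2]>.066)&(w[:,2]<.08))
    st("car",(w[:,2]>.05)&(w[:,2]<.066))
    if n=="top": save("topcrop",cv2.resize(f[v0:v1,u0:u1],None,fx=7,fy=6,interpolation=cv2.INTER_CUBIC))
    # obstacles: hood
    print(n,"high",[ (np.nanmin(a,0),np.nanmax(a,0)) for a in [W[(W[...,2]>.3)&(W[...,0]>.2)&(np.abs(W[...,1]-.45)<.7)]]])
E
```

```text
top wood 101 [0.6101 0.1545 0.0122] [0.6017 0.1683 0.0133] ((602.9060668945312, 178.96548461914062), (44.122501373291016, 215.59796142578125), 29.732574462890625)
top worktop 7017 [ 0.6025  0.1978 -0.    ] [0.6099 0.1954 0.0001] ((615.5734252929688, 191.76844787597656), (277.85845947265625, 318.54803466796875), 0.7611229419708252)
top upst 247 [0.6174 0.2023 0.093 ] [0.6172 0.1776 0.0928] ((632.3369140625, 159.00051879882812), (68.02507781982422, 147.46006774902344), 31.541643142700195)
top lid 68 [0.6503 0.125  0.1112] [0.6509 0.1261 0.1105] ((646.915771484375, 125.93489074707031), (32.396297454833984, 35.582275390625), 50.56353759765625)
top tab 208 [0.6135 0.1908 0.0716] [0.613  0.1796 0.0717] ((625.5370483398438, 155.7461700439453), (52.015342712402344, 143.58413696289062), 31.04545783996582)
top car 599 [0.5982 0.1733 0.0596] [0.6088 0.1618 0.0593] ((625.3603515625, 147.8547821044922), (100.81242370605469, 159.75741577148438), 31.58048439025879)
top high [(array([ 0.5092, -0.2499,  0.3   ]), array([1.0213, 0.3592, 0.7945]))]
scene wood 883 [0.5754 0.2634 0.0127] [0.5776 0.2623 0
[... 308 characters left out ...]
 0.0911] [0.6148 0.1909 0.0912] ((630.443115234375, 163.49240112304688), (65.24417114257812, 144.4251708984375), 28.456893920898438)
scene lid 21 [0.6497 0.1322 0.1112] [0.648  0.1309 0.1107] ((644.3718872070312, 129.11260986328125), (24.594942092895508, 20.327634811401367), 37.662864685058594)
scene tab 249 [0.6189 0.1945 0.072 ] [0.6168 0.1931 0.0723] ((619.89892578125, 187.57530212402344), (79.63681030273438, 98.12020874023438), 40.643795013427734)
scene car 449 [0.5999 0.1915 0.059 ] [0.6051 0.1895 0.0585] ((610.8716430664062, 180.7344970703125), (100.43476867675781, 99.30075073242188), 35.299400329589844)
scene high [(array([ 0.2   , -0.0026,  0.3001]), array([1.0229, 0.7913, 0.8745]))]
```

View pics/topcrop.png

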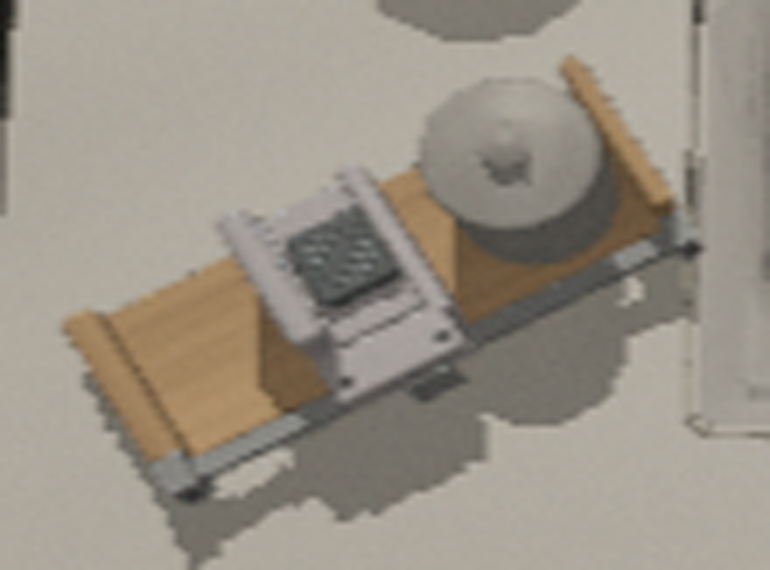

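The crop shows the dark ribbed tab at crop (343,257), which is about full-image (239,193). The upstand runs from (235,215) to (310,340), the end block is at lower left, and the canister is near (510,155).

```bash
python3 - <<'E'
from h import *
np.set_printoptions(precision=4,suppress=True)
c=dict(np.load("top0.npz")); W=pts(c); f=c["frame"]; s=dict(np.load("scene0.npz")); Ws=pts(s)
def near(W,lo,hi,ctr=(.61,.19),r=.06): return W[(W[...,2]>lo)&(W[...,2]<hi)&(np.hypot(W[...,0]-ctr[0],W[...,1]-ctr[1])<r)]
# end wall/board edges: yaw from wood via scene, upstand rects
def rect(p): return cv2.minAreaRect(p[:,:2].astype(np.float32)*1000)
print("upst top",rect(near(W,.088,.097,(.617,.205),.045)), "scene",rect(near(Ws,.088,.097,(.617,.205),.045)))
# tab: dark pixels in crop, cast on z=.072
g=cv2.cvtColor(f,cv2.COLOR_RGB2GRAY); m=np.zeros_like(g); m[183:204,228:250]=(g[183:204,228:250]<100)
n,l,stt,ce=cv2.connectedComponentsWithStats(m); i=1+np.argmax(stt[1:,4]); print("tab px",stt[i],ce[i])
q=W[l==i]; print("tab z",np.nanmedian(q,0))
zt=np.nanmedian(q[:,2])
v,u=np.where(l==i); K=c["camera_matrix"]; d=np.stack([(u-K[0,2])/K[0,0],(v-K[1,2])/K[1,1],np.ones(len(u))],-1)@c["R"]; o=-c["R"].T@c["t"]
P=o+d*((zt-o[2])/d[:,2])[:,None]; print("tab",P.mean(0),rect(P))
# end block
e=near(Ws,.028,.04,(.56,.30),.08); print("endblk",len(e),rect(e)); e=near(W,.028,.04,(.56,.30),.08); print("endblk",len(e),rect(e))
l2=near(W,.08,.125,(.65,.128),.045); print("can",rect(l2), l2[:,2].max())
print("endwall",rect(near(W,.055,.066,(.68,.08),.06)))
for X in(W,Ws):
    h=X[(X[...,2]>.15)&(X[...,0]>.3)&(X[...,1]>.1)&(X[...,1]<.45)]; 
    for zz in np.arange(.15,.95,.1):
        k=h[(h[:,2]>=zz)&(h[:,2]<zz+.1)]
        if len(k): print("ob",round(zz,2),k.min(0),k.max(0),len(k))
E
```

```text
upst top ((598.422607421875, 215.99169921875), (64.88807678222656, 14.360940933227539), 31.206960678100586) scene ((599.9574584960938, 219.95556640625), (65.57035827636719, 15.967597007751465), 30.674516677856445)
tab px [231 185  17  18 154] [238.526  193.4935]
tab z [0.6078 0.1938 0.0706]
tab [0.6084 0.193  0.0706] ((608.9805297851562, 193.35614013671875), (37.342796325683594, 37.00930404663086), 28.030241012573242)
endblk 279 ((548.5776977539062, 278.8558654785156), (102.58294677734375, 53.06439971923828), 57.87645721435547)
endblk 233 ((556.8701782226562, 270.6852722167969), (98.13906860351562, 51.25806427001953), 40.21208953857422)
can ((652.8784790039062, 126.19134521484375), (67.25484466552734, 68.2092056274414), 89.4427261352539) 0.11844656392352469
endwall ((670.08447265625, 89.07145690917969), (81.9249267578125, 39.66485595703125), 5.825213432312012)
ob 0.15 [0.9206 0.1002 0.15  ] [1.0219 0.3543 0.2499] 2852
ob 0.25 [0.9232 0.1001 0.25  ] [1.0225 0.3263 0.3086] 2078
ob 0.65 [0.5092 0.1579 0.6737] [0.743  0.3592 0.75  ] 12798
ob 0.75 [0.5431 0.1572 0.75  ] [0.6906 0.3124 0.7945] 16433
ob 0.65 [0.5111 0.1713 0.6742] [0.567 0.45  0.75 ] 3104
ob 0.75 [0.5621 0.3092 0.75  ] [0.6872 0.45   0.7965] 3011
```

```bash
python3 - <<'E'
from h import *
from scipy.spatial.transform import Rotation as R
s=robot.read_state(); r=R.from_quat(s["ee_rot"]); M=r.as_matrix(); print(M.round(3))
print("yaw x",np.degrees(np.arctan2(M[1,0],M[0,0])))
print(((np.array([.607,.196,.15])-s["tool_pos"])@M).round(4))
E
```

```text
[[ 0.914  0.407 -0.   ]
 [ 0.407 -0.914  0.001]
 [ 0.    -0.001 -1.   ]]
yaw x 23.99179528751502
[ 0.6342 -0.4569  0.0813]
```

Request:
jog_arm([
  [[0.01,-0.007,0,-2],[0.03,-0.022,0,-6],[0.06,-0.043,0,-11],[0.09,-0.065,0,-16],[0.12,-0.086,0,-21],[0.15,-0.108,0,-26],[0.18,-0.13,0,-31],[0.21,-0.151,0,-36],[0.24,-0.173,0,-41],[0.27,-0.194,0,-46],[0.3,-0.216,0,-51],[0.33,-0.238,0,-56],[0.36,-0.259,0,-61],[0.39,-0.281,0,-66],[0.42,-0.303,0,-71],[0.45,-0.324,0,-76],[0.48,-0.346,0,-81],[0.51,-0.367,0,-86],[0.53,-0.382,0,-90],[0.54,-0.389,0,-92]],
], grip=-1, newtons=40)

```text
time: 1.77
tool_pos: [0.5487, 0.0988, 0.2305]
ee_rot: [0.527, 0.85, -0.0, -0.001]
force: [0.4, 0.3, 0.5]
width: 0.0
```

Request:
jog_arm([
  [[0.01,0.015,0,-1],[0.025,0.038,0,-3],[0.04,0.061,0,-5],[0.055,0.084,0,-5],[0.062,0.095,0.01,-5],[0.062,0.095,0.03,-5],[0.062,0.095,0.06,-5],[0.062,0.095,0.085,-5],[0.062,0.095,0.105,-5],[0.062,0.095,0.11,-5],[0.062,0.095,0.11,-5],[0.062,0.095,0.11,-5]],
])

```text
time: 2.77
tool_pos: [0.6072, 0.1926, 0.1227]
ee_rot: [0.492, 0.87, 0.0, 0.001]
force: [-0.2, -0.0, -0.1]
width: -0.004
```

```bash
python3 - <<'E'
from h import *
s=robot.read_state(); print(s["tool_pos"],s["ee_rot"],s["force"],s["joint_pos"])
a=robot.camera("top"); b=robot.camera("scene")
A=cv2.resize(a["frame"][150:245,190:300],(440,380),interpolation=2); B=cv2.resize(b["frame"][205:310,255:345],(342,380),interpolation=2)
save("hover",np.hstack([A,B]))
E
```

```text
[0.60716028 0.19262894 0.12265997] [4.92475805e-01 8.70325869e-01 4.19541252e-04 5.35323114e-04] [-0.20561319 -0.03355273 -0.11451365] [ 2.49315333e-01  4.19987144e-01  1.19002340e+00 -1.35255725e-04
  1.53022857e+00 -2.91611022e-01]
```

View pics/hover.png

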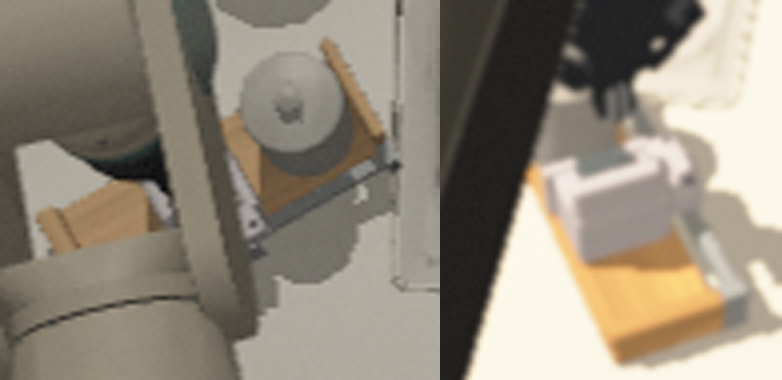

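The left panel (top) is mostly blocked by the arm. The right panel (scene) shows the shut fingertips above the tab at about (615,105), in line with the tab at (605,160). Next I descend slowly and watch the force.

Request:
jog_arm([
  [[0.001,0,0.01,0],[0.002,0,0.022,0],[0.002,0,0.032,0],[0.002,0,0.038,0],[0.002,0,0.041,0],[0.002,0,0.043,0],[0.002,0,0.043,0],[0.002,0,0.043,0],[0.002,0,0.043,0]],
])

```text
time: 3.62
tool_pos: [0.6062, 0.1945, 0.0789]
ee_rot: [0.492, 0.87, 0.0, 0.0]
force: [-0.4, -0.1, -0.7]
width: 0.006
```

Request:
jog_arm([
  [[0,0,0.002,0],[0,0,0.004,0],[0,0,0.006,0],[0,0,0.008,0],[0,0,0.0085,0],[0,0,0.0085,0],[0,0,0.0085,0]],
])

```text
time: 4.2
tool_pos: [0.6059, 0.1945, 0.0702]
ee_rot: [0.492, 0.87, 0.0, 0.0]
force: [-1.3, 0.7, 3.6]
width: 0.002
```

Request:
jog_arm([
  [[0,0,0.001,0],[0,0,0.002,0],[0,0,0.003,0],[0,0,0.0035,0],[0,0,0.0035,0],[0,0,0.0035,0]],
])

```text
time: 4.7
tool_pos: [0.6059, 0.1945, 0.0665]
ee_rot: [0.492, 0.87, 0.0, 0.0]
force: [-1.4, 0.1, 5.0]
width: -0.0
```

Request:
jog_arm([
  [[0.002,0,0,0],[0.004,0,0,0],[0.006,0,0,0],[0.008,0,0,0],[0.01,0,0,0],[0.012,0,0,0],[0.014,0,0,0],[0.016,0,0,0],[0.018,0,0,0],[0.02,0,0,0],[0.02,0,0,0]],
])

```text
time: 5.62
tool_pos: [0.5953, 0.212, 0.0663]
ee_rot: [0.492, 0.87, 0.0, -0.0]
force: [-0.6, -0.3, 4.3]
width: 0.002
```

```bash
cat > look.py <<'E'
from h import *
import sys
np.set_printoptions(precision=4,suppress=True)
s=robot.read_state(); print(s["tool_pos"],s["force"])
d=np.array([-np.sin(np.radians(31)),np.cos(np.radians(31))])
for n in("scene",):
    b=robot.camera(n); W=pts(b); q=W[...,:2]@d; x=W[...,:2]@np.array([d[1],-d[0]])
    z=W[...,2]; ok=(x>.575)&(x<.68)&(q<.05)&(q>-.30)
    # upstand +y face: points 0.066<z<0.088 ; end block top 0.030-.036; its extents along rail
    for nm,lo,hi in(("upst/car faces",.040,.088),("blocktop",.031,.037)):
        for a in (.60,.615,.63,.645,.66):
            p=q[(z>lo)&(z<hi)&(np.abs(x-a)<.008)&(q>-.16)]; p=p[p<.05]
            if len(p)>2: print(nm,a,len(p),np.percentile(p,[2,50,98]))
    save(sys.argv[1],cv2.resize(b["frame"][205:310,255:345],(600,600),interpolation=2))
E
python3 look.py p1
```

```text
[0.5953 0.212  0.0663] [-0.5558 -0.3033  4.2542]
upst/car faces 0.6 77 [-0.147  -0.0953 -0.0921]
upst/car faces 0.615 82 [-0.1182 -0.095  -0.0925]
upst/car faces 0.63 110 [-0.1488 -0.0954 -0.0922]
upst/car faces 0.645 123 [-0.1514 -0.0958 -0.0924]
upst/car faces 0.66 136 [-0.1522 -0.118  -0.0934]
blocktop 0.6 33 [-0.0957 -0.0414 -0.0346]
blocktop 0.615 35 [-0.0956 -0.0409 -0.0342]
blocktop 0.63 31 [-0.0972 -0.0417 -0.0354]
blocktop 0.645 40 [-0.0961 -0.0424 -0.0335]
blocktop 0.66 48 [-0.1483 -0.0453 -0.034 ]
```

View pics/p1.png

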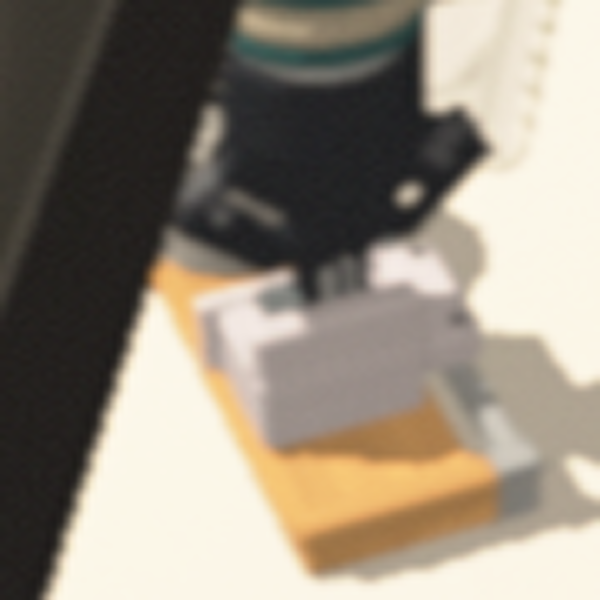

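The picture shows the fingertips on the tab in front of the upstand, with the stop moved about 19 mm and some 45 mm left before the end block. The wood block is at the bottom, around (400,520).

Request:
jog_arm([
  [[0.002,0,0,0],[0.004,0,0,0],[0.006,0,0,0],[0.008,0,0,0],[0.01,0,0,0],[0.012,0,0,0],[0.014,0,0,0],[0.016,0,0,0],[0.018,0,0,0],[0.02,0,0,0],[0.022,0,0,0],[0.024,0,0,0],[0.026,0,0,0],[0.028,0,0,0],[0.03,0,0,0],[0.032,0,0,0],[0.034,0,0,0],[0.036,0,0,0],[0.036,0,0,0]],
])

```text
time: 7.25
tool_pos: [0.5767, 0.2429, 0.0663]
ee_rot: [0.492, 0.87, 0.0, -0.0]
force: [0.5, -0.2, 5.0]
width: -0.005
```

```bash
python3 look.py p2
```

```text
[0.5767 0.2429 0.0663] [ 0.4891 -0.1653  5.0106]
upst/car faces 0.6 79 [-0.1088 -0.0591 -0.057 ]
upst/car faces 0.615 85 [-0.0809 -0.0591 -0.0556]
upst/car faces 0.63 111 [-0.113  -0.0594 -0.0557]
upst/car faces 0.645 127 [-0.1161 -0.0601 -0.0564]
upst/car faces 0.66 144 [-0.1135 -0.0813 -0.0566]
blocktop 0.6 36 [-0.0592 -0.0412 -0.0332]
blocktop 0.615 41 [-0.0605 -0.0437 -0.0343]
blocktop 0.63 37 [-0.0607 -0.0423 -0.0338]
blocktop 0.645 34 [-0.0604 -0.0429 -0.0342]
blocktop 0.66 47 [-0.1087 -0.0436 -0.0345]
```

Request:
jog_arm([
  [[0.0015,0,0,0],[0.003,0,0,0],[0.0045,0,0,0],[0.006,0,0,0],[0.007,0,0,0],[0.008,0,0,0],[0.008,0,0,0]],
])

```text
time: 7.88
tool_pos: [0.5728, 0.2495, 0.0662]
ee_rot: [0.492, 0.87, -0.0, -0.0]
force: [0.7, -0.6, 5.2]
width: 0.003
```

Request:
jog_arm([
  [[0.001,0,0,0],[0.002,0,0,0],[0.003,0,0,0],[0.003,0,0,0]],
])

```text
time: 8.22
tool_pos: [0.5714, 0.2516, 0.0663]
ee_rot: [0.493, 0.87, -0.0, 0.0]
force: [2.2, -3.5, 4.8]
width: 0.0
```

```bash
python3 look.py p3
```

```text
[0.5714 0.2516 0.0663] [ 2.2156 -3.5206  4.8241]
upst/car faces 0.6 79 [-0.0965 -0.0517 -0.0489]
upst/car faces 0.615 82 [-0.0731 -0.0509 -0.0485]
upst/car faces 0.63 100 [-0.0988 -0.0517 -0.0484]
upst/car faces 0.645 126 [-0.107  -0.0522 -0.0484]
upst/car faces 0.66 142 [-0.1073 -0.0749 -0.0494]
blocktop 0.6 34 [-0.0522 -0.0442 -0.0345]
blocktop 0.615 40 [-0.0514 -0.0433 -0.0344]
blocktop 0.63 36 [-0.0529 -0.0437 -0.0343]
blocktop 0.645 35 [-0.0535 -0.0448 -0.0345]
blocktop 0.66 47 [-0.1035 -0.0447 -0.0337]
```

View pics/p3.png

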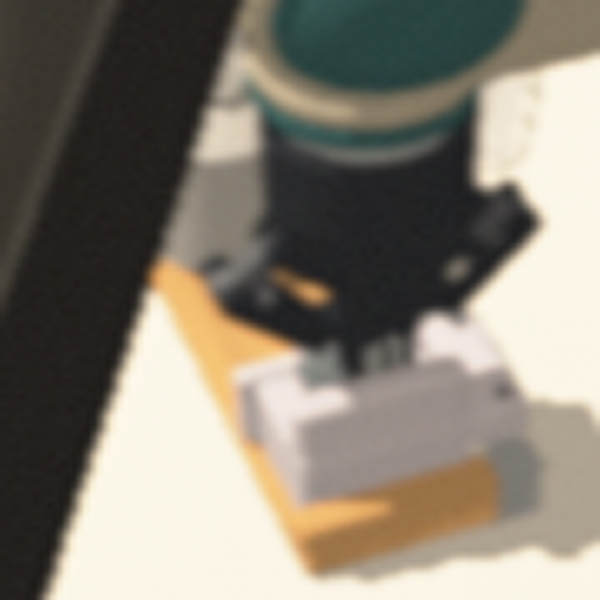

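The stop's outer face is now at the end block in the picture, and resistance has risen to about 4 N. I'll continue in small steps to confirm it is seated.

Request:
jog_arm([
  [[0.0005,0,0,0],[0.001,0,0,0],[0.001,0,0,0],[0.001,0,0,0]],
])

```text
time: 8.6
tool_pos: [0.5708, 0.2527, 0.0662]
ee_rot: [0.492, 0.87, -0.0, 0.0]
force: [1.9, -3.4, 4.8]
width: 0.001
```

Request:
jog_arm([
  [[0.0005,0,0,0],[0.001,0,0,0],[0.0015,0,0,0],[0.002,0,0,0],[0.002,0,0,0]],
])

```text
time: 9.02
tool_pos: [0.5699, 0.2542, 0.0662]
ee_rot: [0.493, 0.87, -0.0, 0.0]
force: [3.0, -4.3, 4.2]
width: -0.004
```

```bash
python3 look.py p4
```

```text
[0.5699 0.2542 0.0662] [ 3.0252 -4.2565  4.1949]
upst/car faces 0.6 73 [-0.0934 -0.0511 -0.0492]
upst/car faces 0.615 79 [-0.0664 -0.0511 -0.0488]
upst/car faces 0.63 97 [-0.0953 -0.0514 -0.0491]
upst/car faces 0.645 124 [-0.107  -0.0517 -0.0479]
upst/car faces 0.66 139 [-0.1087 -0.074  -0.0489]
blocktop 0.6 34 [-0.051  -0.0424 -0.0344]
blocktop 0.615 37 [-0.0525 -0.0416 -0.0328]
blocktop 0.63 35 [-0.053  -0.0418 -0.0332]
blocktop 0.645 38 [-0.0523 -0.0421 -0.0327]
blocktop 0.66 50 [-0.1024 -0.0447 -0.0341]
```

Request:
jog_arm([
  [[0.0005,0,0,0],[0.001,0,0,0],[0.001,0,0,0]],
])

```text
time: 9.32
tool_pos: [0.5699, 0.2542, 0.0663]
ee_rot: [0.493, 0.87, -0.001, 0.001]
force: [4.9, -7.3, 3.6]
width: 0.003
```

The tip stopped at 9 N against the upstand and the stop did not move, so it is solidly on the block. I'll ease off and lift straight up.

Request:
jog_arm([
  [[-0.001,0,0,0],[-0.001,0,0,0],[-0.001,0,-0.002,0],[-0.001,0,-0.004,0],[-0.001,0,-0.007,0],[-0.001,0,-0.01,0],[-0.001,0,-0.015,0],[-0.002,0,-0.025,0],[-0.003,0,-0.04,0],[-0.003,0,-0.065,0],[-0.003,0,-0.095,0],[-0.003,0,-0.125,0],[-0.003,0,-0.15,0],[-0.003,0,-0.16,0],[-0.003,0,-0.16,0]],
])

```text
time: 10.57
tool_pos: [0.5712, 0.2538, 0.229]
ee_rot: [0.492, 0.871, 0.002, 0.001]
force: [0.0, 0.0, 0.3]
width: 0.003
```

Request:
jog_arm([
  [[-0.01,-0.01,0,0],[-0.03,-0.03,0,0],[-0.055,-0.055,0,0],[-0.08,-0.08,0,0],[-0.105,-0.105,0,0],[-0.13,-0.13,0,0],[-0.155,-0.155,0,0],[-0.18,-0.165,0,0],[-0.205,-0.165,0,0],[-0.225,-0.165,0,0],[-0.235,-0.165,0,0],[-0.235,-0.165,0,0]],
])

```text
time: 11.57
tool_pos: [0.5502, -0.0347, 0.2237]
ee_rot: [0.493, 0.87, -0.001, -0.002]
force: [0.3, 0.2, -0.1]
width: 0.002
```

```bash
python3 look.py p5; python3 - <<'E'
from h import *
a=robot.camera("top"); W=pts(a); f=a["frame"]
c=W[(W[...,2]>.08)&(W[...,2]<.125)&(np.hypot(W[...,0]-.65,W[...,1]-.128)<.045)]
print("can",cv2.minAreaRect(c[:,:2].astype(np.float32)*1000))
ref=np.load("top0.npz")["frame"].astype(int); print("diff mug/glass region",np.abs(f.astype(int)-ref)[215:265,335:445].mean())
g=cv2.cvtColor(f,cv2.COLOR_RGB2GRAY); 
t=(g<100)&(np.hypot(W[...,0]-.575,W[...,1]-.25)<.025)&(W[...,2]>.06)&(W[...,2]<.085); print("tab",t.sum(),np.median(W[t],0))
save("end",np.vstack([cv2.resize(f[145:245,190:300],(605,550),interpolation=2)]))
E
```

```text
[ 0.5502 -0.0347  0.2237] [ 0.3222  0.2046 -0.0998]
upst/car faces 0.6 104 [-0.1082 -0.0524 -0.0488]
upst/car faces 0.615 112 [-0.0985 -0.0516 -0.0479]
upst/car faces 0.63 127 [-0.0991 -0.0521 -0.048 ]
upst/car faces 0.645 136 [-0.1078 -0.0524 -0.0487]
upst/car faces 0.66 143 [-0.1059 -0.0737 -0.0489]
blocktop 0.6 31 [-0.0518 -0.0413 -0.0337]
blocktop 0.615 36 [-0.053  -0.0434 -0.0349]
blocktop 0.63 31 [-0.0522 -0.0436 -0.0345]
blocktop 0.645 36 [-0.0524 -0.0414 -0.0338]
blocktop 0.66 50 [-0.1022 -0.0462 -0.0344]
can ((652.496337890625, 125.11073303222656), (67.33798217773438, 68.04301452636719), 65.58024597167969)
diff mug/glass region 8.959090909090909
tab 160 [0.57549518 0.24603189 0.07455175]
```

View pics/end.png

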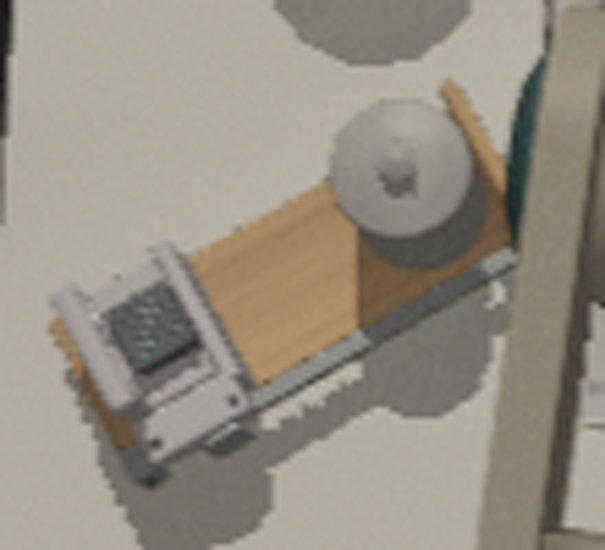

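The final picture shows the stop against the end block at (110,380), the tab up, and the canister still at (400,168). The arm is clear of everything.

```bash
python3 -c "
from cell import robot
print(robot.hand_in(), robot.read_state()['time'])"
```

```text
the job is handed in; nothing more can be done
the job is handed in; nothing more can be done
```

I pressed the tab about 8.5 mm with the shut fingertips (about 5 N). Keeping it pressed, I slid the stop about 62 mm along the bar until it stood against the end block. I then eased off, lifted straight up and handed in, with the clock at about 12 s.

**Last checks:**
- **Seated:** the stop didn't move when I pushed further at about 9 N, the highest push I read.
- **Stayed put:** its position was unchanged after I let go.
- **Tab:** it reads 74.6 mm high, so it sprang back up.
- **Canister:** it is within about 1 mm of where it started.
- **Mug and glass:** this check was inconclusive. The picture around them differed by about 9 grey levels on average. I put that down to the arm and its shadow but did not measure them again. The arm passed well above them at about 0.23 m.

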